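Valve to the top

TASK

Students are about to pump up the trolley wheel on the bench stand: turn it by pushing its yellow spokes, one after another, with a fingertip until the red-capped valve is straight up, at the very top of the wheel directly above the axle, and leave it standing there. Push gently on the spokes, keep off the black tyre, and do not shift, tip or lift the stand or move the other things on the table.

Things in the scene. Friction and masses are not known exactly. Their poses are not given: they have to be found in the camera images.
- stand: Loose grey steel wheel stand, about 3.5 kg; origin under the centre of its base plate (220 x 220 x 14 mm). Axle level along its x axis, 170 mm up, held only on the -x (robot's) side by an upright (y +-30, x -69 to -47, top z 184 mm) with a low rib (to x -110, z 74 mm). The wheel's +x face, with the proud spokes, is free. Stays put under gentle pushes, slides if shoved with over about 10 N.
- axle (a point): Centre of the wheel on the axle, 170 mm above the stand's underside; axes parallel to the stand's. The wheel's middle plane passes through it, square to the stand's x axis.
- wheel (a joint): Turn of the wheel about the stand's +x axis, rad. At 0 and every 2 pi the valve is straight up; at q it lies along (0, -sin q, cos q) from the axle in the stand's axes. Turns freely both ways (stops only at +-12.6 rad). Starts with the valve in the lower half (1.9 to 4.4 rad). Bearing drag about 0.08 N m (1 to 2 N at a spoke): it stays where left and hardly coasts.
- spokes: Hub and five yellow spokes at 36, 108, 180, 252, 324 degrees from the valve. Origin on the axle at the wheel's middle plane, x along the axle, z towards the valve. Hub 32 mm thick, x -30 to +68 mm. Spokes: round bars 14 mm thick, straight out at x = 55 mm (bar middle) from the hub to radius 72 mm, then bent back to the rim (x 10 mm, radius 84 mm).
- spoke_plane (a point): Point on the axle 55 mm in front (+x) of the wheel's middle plane, where the straight parts of the spokes lie, proud of the tyre; axes as the stand's. A closed finger can hang down from above at 35 to 75 mm in front of the middle plane, above the hub, and push a spoke sideways. A spoke leaning over 50 degrees towards the finger tends to jam on its side instead of turning.
- tyre: Black tyre turning with the wheel, a ring 260 mm outside diameter, 168 mm inside, 46 mm wide (x -23 to +23 mm), with a red dot 18 mm wide on its +x side next to the valve; origin on the axle, in the middle. Not to be pushed.
- valve (a point): Red cap of the valve, 14 mm thick, on a short black stem that comes inward from the aluminium rim; the point is 68 mm from the axle and 20 mm in front (+x) of the wheel's middle plane. Its z axis points from the axle outward through the valve.
- squeeze_bottle: Bystander: white squeeze bottle with a red nozzle, 48 mm diameter, 138 mm tall, origin under its base.
- bolt_jar: Bystander: clear jar with a blue cap, 52 mm diameter, 60 mm tall, in front of the stand; origin under its base.
- wrench: Bystander: steel wrench lying on the table; origin at its middle, long axis x.
- screwdriver: Bystander: screwdriver lying on the table; origin at its middle, long axis x.
- tape_roll: Bystander: blue ring of tape, 90 mm diameter, 24 mm high, lying flat; origin under its centre.
- mug: Bystander: white mug, 80 mm diameter, 90 mm tall, handle at its +y; origin under its base.
- solar_panel: Bystander: black solar panel, 100 x 150 x 12 mm, lying flat; origin under its centre.

How it is judged:
On the way:
1. the fingers push the spokes (contact force between the fingers and spokes above 0.3 N), for 0.02 s.
At the end, for the whole second after the job is handed in: The valve stands straight above the axle within 0.14 rad (8 degrees) and the wheel is still; the stand and every bystander are within 20 mm of where they began, and the stand is level within 0.05 rad (angle between valve's own z axis and vertical below 0.14 rad and velocity of joint wheel between -0.05 and 0.05 rad/s and distance of each of stand, squeeze_bottle, bolt_jar, wrench, screwdriver, tape_roll, mug, solar_panel from where it was at the start of the episode below 0.02 m and angle between stand's own z axis and vertical below 0.05 rad); the robot touches nothing.
It fails at once if the stand is shifted by more than 20 mm, or lifted (distance of stand from where it was at the start of the episode above 0.02 m).
It fails at once if the stand is tipped by more than 0.1 rad (angle between stand's own z axis and vertical above 0.1 rad).
It fails at once if the tyre is pushed with more than 5 N (contact force between any of the fingers, the arm and tyre above 5 N).
It fails at once if the spokes are shoved or pinched with more than 25 N (contact force between any of the fingers, the arm and spokes above 25 N).
It fails at once if a bystander is moved by more than 20 mm (distance of any of squeeze_bottle, bolt_jar, wrench, screwdriver, tape_roll, mug, solar_panel from where it was at the start of the episode above 0.02 m).
It also fails if it takes over 61 s, if anything falls off the work surface, if the arm or the gripper's body presses on something with over 40 N, if the wrist force passes 120 N, or if a joint passes its speed limit or range.

ROBOT

A 6-joint arm with a two-finger parallel gripper is mounted at the origin on the work surface. World frame = base frame: x ahead of the robot, y to its left, z up, the work surface at z = 0. Lengths are in m, angles in rad, forces in N, time in s.
With the tool pointing down it reaches from about 0.35 to 0.875 m from the base axis. Payload 4.2 kg.
Tool frame: the origin (TCP) lies at the very end of the fingers, on their centre line; the grasp point (between the pads) lies 19 mm behind it; z points along the fingers, y is the line along which they close (so a half turn about z gives the same grasp; the last joint's range is limited). The gripper opens to 87 mm and grips with 3 to 60 N. Pads are 19 mm wide; open, the fingers measure 117 mm over their backs; the gripper's body (75 mm by 190 mm) begins 51 mm behind the grasp point.
Start: joints at [-0.867, 0.385, 0.008, 0, -1.194, -0.259], TCP at [0.269, -0.564, 0.223] pointing down, gripper open.
Joint ranges: [-3.14, 3.14], [-1.21, 2.06], [-1.07, 1.41], [-3.16, 2.05], [-2.99, -0.16], [-3.1, 3.1]. Speed limits (rad/s): [2.79, 2.79, 3.14, 3.14, 3.14, 3.14].

INTERFACE

Orientations are given as a unit quaternion [w, x, y, z].
In Python, from workcell import telemetry, eyes, finish_job gives the robot as it stands.
- The arm moves only by the tool move_arm, never from a script. Its argument "steps" is one flat list of numbers, 6 for each row, row after row: the shift along the tool's x, y, z in m, then the turn, a rotation vector about the tool's x, y, z in rad. In form: [dx, dy, dz, wx, wy, wz, dx, dy, dz, wx, wy, wz, ...]. A call has exactly 8 rows; each row shifts and turns the commanded pose from where the row before left it, along the tool's axes as they then stand; what a row does not reach is not made up. A row lasts 1/12 s, in which the tool goes at most 41.7 mm and 7.16 degrees, less where a joint would pass 70% of its speed; a pose out of reach is approached as far as the arm can. A call is refused whole if a number of a shift passes 0.0417 or a number of a turn 0.125, either way. A call with a gripper value outside its range is refused whole. "claw" is the closure in counts, from 0 (fully open) to 255 (shut), set as the call begins (left out, the last holds). The fingers move at their own pace and stop on an object; "newtons" is the grip in N (left out, the last holds). Time passes only in rows, so rows that do not move let the fingers close, or fill a call up. It gives the time, the measured TCP pose, the force, the opening and the grip force at its end, in the units of the state.
- telemetry.sense(): the state, without advancing time (a new reading comes with each control period).
- eyes.grab_frame(name): name is "scene" or "top"; returns the picture (480x640x3 uint8, red, green, blue); there is no depth.
- eyes.calibration(name): a dict with "fx", "fy", "cx", "cy" (pixels), "k1" (the pictures are not rectified: a ray, as slopes to the right and down, at radius r is drawn at 1 + k1 r^2 times it, then the intrinsics apply), "rvec" (rotation vector, rad) and "tvec" (3), from world to camera coordinates, as OpenCV has them. Camera axes: x right, y down, z forward; pixel columns grow to the right and rows downward; lengths in m; the calibration is good to about 2 mm. A picture is of the moment at which its call begins. calibration takes no time and is no camera call.
- finish_job(): hands the job in; it is judged then, once.
The state is a dict: "time_s": time; "joint_positions": joint angles; "qvel": joint speeds; "joint_torque": joint torques, N m; "ee_pos": TCP position; "tool_rot": TCP orientation; "wrist_force": force on the tool from outside, world axes, zero at the start; "wrist_torque": the same for the moment, N m; "finger_gap": opening from 0.0 (shut) to 1.0 (fully open); "gripper_force": force on a finger pad.
Only numpy, scipy, OpenCV 4.12 (cv2) and the standard library are available. Lean on these libraries where they do the work, as an engineer would, in place of code of your own. Each camera call takes 0.05 s, during which the arm holds its last target. There are 200 camera calls.

## Working session

There is one attempt and no reset: what is moved stays moved. The work goes in short steps, Python scripts to look and compute and a tool call to move; the robot and the scene stay as the last step left them, time stands still between calls to the robot, and variables do not carry over. Pictures are saved under pics/ and viewed, at most 10 in all, crops included, and the job is handed in when it is done.

Besides the shell and the picture viewer there is one more tool, called after ">>>" as name(argument=value, ...) on one line, values as JSON. move_arm: Moves the arm, as the interface text tells. Its arguments: {"type":"object","properties":{"steps":{"type":"array","items":{"type":"number"}},"claw":{"type":"number"},"newtons":{"type":"number"}},"required":["steps"]}

```bash
mkdir -p pics
cat > h.py <<'E'
import numpy as np, cv2
from workcell import telemetry, eyes, finish_job
def snap(n,f):
    im=eyes.grab_frame(n); cv2.imwrite('pics/'+f,im[:,:,::-1]); return im
def cal(n):
    c=eyes.calibration(n); R=cv2.Rodrigues(np.array(c['rvec'],float))[0]; return c,R,np.array(c['tvec'],float).ravel()
def ray(n,u,v):
    c,R,t=cal(n); d=np.array([(u-c['cx'])/c['fx'],(v-c['cy'])/c['fy']]); s=d.copy()
    for _ in range(20): s=d/(1+c['k1']*(s@s))
    r=R.T@np.array([*s,1]); return -R.T@t, r/np.linalg.norm(r)
def onplane(n,u,v,p,nrm):
    o,r=ray(n,u,v); nrm=np.array(nrm,float); return o+r*((np.array(p)-o)@nrm/(r@nrm))
def onz(n,u,v,z): return onplane(n,u,v,[0,0,z],[0,0,1])
def proj(n,P):
    c,R,t=cal(n); q=R@np.array(P,float)+t; s=q[:2]/q[2]; s=s*(1+c['k1']*(s@s)); return s*[c['fx'],c['fy']]+[c['cx'],c['cy']]
E
python3 - <<'E'
from h import *
for n in('scene','top'):
    snap(n,n+'0.png'); print(n,ray(n,320,240),cal(n)[0])
print(telemetry.sense())
E
```

```text
scene (array([ 1.03306122, -0.71364713,  0.84467192]), array([-0.4972336 ,  0.60737138, -0.61956336])) {'fx': 452.3447437267747, 'fy': 452.3447437267747, 'cx': 321.4833750608845, 'cy': 244.8774585086922, 'k1': -0.06214027309006756, 'rvec': array([ 2.13743797,  0.77706936, -0.35532513]), 'tvec': array([-0.35097545, -0.10490651,  1.46826061])}
top (array([ 0.42646044, -0.0193568 ,  1.541002  ]), array([ 0.0863106 , -0.02071054, -0.99605299])) {'fx': 560.5085825349854, 'fy': 560.5085825349854, 'cx': 312.4089129278921, 'cy': 247.53862577825174, 'k1': -0.05689822744408223, 'rvec': array([ 2.18334387, -2.19172984,  0.08758069]), 'tvec': array([-0.02816045,  0.53787384,  1.50559924])}
{'time_s': 0.1, 'joint_positions': array([-8.67410457e-01,  3.85493515e-01,  6.75422357e-03, -4.17050965e-04,
       -1.19402093e+00, -2.58578807e-01]), 'qvel': array([-8.44777953e-04, -2.19691261e-03,  2.82190788e-03,  1.60808646e-03,
       -9.62204305e-05, -5.89874701e-04]), 'joint_torque': array([-3.62868550e-04, -3.91689634e+01,  1.87934196e+01,  4.23186466e+00,
        1.34513149e-02, -8.77014395e-05]), 'ee_pos': array([ 0.26868889, -0.56369269,  0.22156007]), 'tool_rot': array([-2.82466976e-04, -2.20499462e-01,  9.75386583e-01,  9.60210662e-04]), 'wrist_force': array([ 0.0362463 , -0.51528619,  0.61923295]), 'wrist_torque': array([ 0.04775193,  0.01261946, -0.0079599 ]), 'gripper_force': 0.0, 'finger_gap': 0.9988398109557809}
```

View pics/scene0.png

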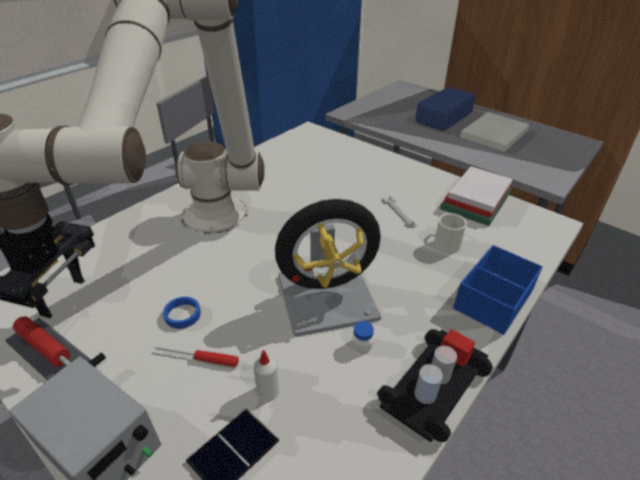

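View pics/top0.png

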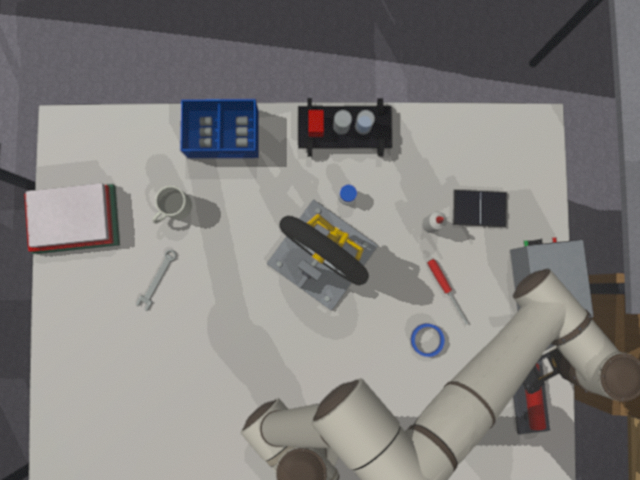

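The wheel is near (335,245) in the scene view, with the red dot at about (296,279), lower left. In the top view it is near (323,250), and the axle points up-right, which is +x/-y. I'll zoom in on both.

Run:
```python
import cv2,numpy as np
a=cv2.imread('pics/scene0.png')[190:350,255:395]; b=cv2.imread('pics/top0.png')[175:335,250:390]
s=lambda x:cv2.resize(x,None,fx=2.85,fy=2.85,interpolation=cv2.INTER_CUBIC)
cv2.imwrite('pics/crop0.png',np.hstack([s(a),s(b)]))
```

```text
(no output)
```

View pics/crop0.png

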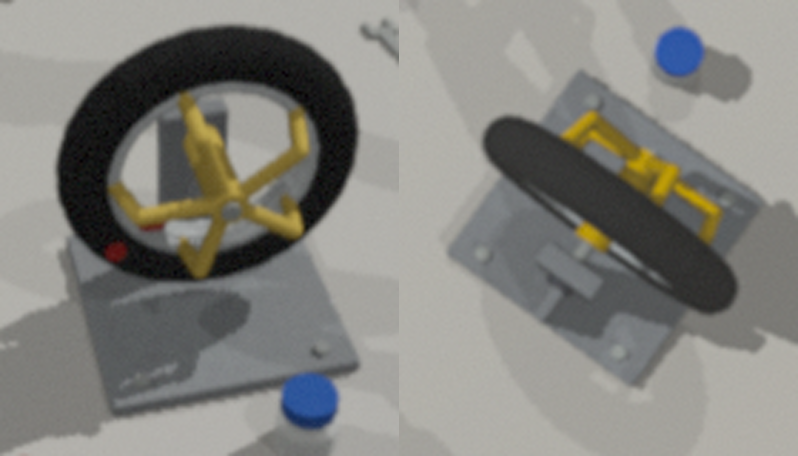

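```bash
cat >> h.py <<'E'
def dot(im,lo=None):
    h=cv2.cvtColor(im,cv2.COLOR_RGB2HSV)
    m=((h[...,0]<8)|(h[...,0]>172))&(h[...,1]>150)&(h[...,2]>60)
    n,l,s,c=cv2.connectedComponentsWithStats(m[190:320,255:395].astype('uint8'))
    return [(c[i]+[255,190],s[i][4]) for i in range(1,n) if s[i][4]>3]
E
python3 - <<'E'
from h import *
px=[(266.8,262.7),(314.6,199.6),(376,245.2),(332.8,310)]
C=np.array([onz('top',u,v,.014) for u,v in px]); print(C,C.mean(0),[np.linalg.norm(C[i]-C[i-1]) for i in range(4)])
c=C.mean(0); d=C[1]-C[0]+C[2]-C[3]; e=C[2]-C[1]+C[3]-C[0]
print(np.degrees(np.arctan2(d[1],d[0])),np.degrees(np.arctan2(e[1],e[0])))
hub=onz('scene',336.4,262.6,.17);print('hubz',hub)
im=cv2.imread('pics/scene0.png')[:,:,::-1].copy(); print(dot(im))
E
```

```text
[[ 0.49718992  0.0942329   0.014     ]
 [ 0.67034905 -0.03682891  0.014     ]
 [ 0.54397646 -0.20431854  0.014     ]
 [ 0.3681162  -0.08487821  0.014     ]] [ 0.5199079  -0.05794819  0.014     ] [np.float64(0.22077322260680943), np.float64(0.21716648596880103), np.float64(0.20981612455343482), np.float64(0.2125860332946815)]
-35.66818752892427 -126.39038204175351
hubz [ 0.5727571  -0.09164921  0.17      ]
[(array([295.25      , 278.05555556]), np.int32(36))]
```

```bash
cat >> h.py <<'E'
yaw=np.radians(-36.); ax=np.array([np.cos(yaw),np.sin(yaw),0]); ay=np.array([-np.sin(yaw),np.cos(yaw),0])
A=np.array([.519,-.055,.17])
def q_of(im):
    r=[]
    for c,s in dot(im):
        p=onplane('scene',*c,A+.023*ax,ax)-A-.023*ax; r.append((np.degrees(np.arctan2(-p@ay,p[2]))%360,np.linalg.norm(p),s))
    return r
def hubdown(): pass
E
python3 - <<'E'
from h import *
im=cv2.imread('pics/scene0.png')[:,:,::-1].copy(); print(q_of(im))
q=np.radians(q_of(im)[0][0])
for k in (36,108,180,252,324):
    a=q+np.radians(k); P=A+.055*ax+.065*(-np.sin(a)*ay+np.cos(a)*np.array([0,0,1])); print(k,np.degrees(a)%360,P, proj('scene',P).round(),proj('top',P).round())
print(proj('scene',A+.068*ax),proj('top',A+[0,0,.13]))
E
```

```text
[(np.float64(127.76749498598363), np.float64(0.10892819736499786), np.int32(36))]
36 163.76749498598363 [ 0.55281598 -0.10202789  0.10759121] [326. 281.] [341. 239.]
108 235.7674949859836 [ 0.59508322 -0.04385202  0.13343409] [356. 268.] [318. 222.]
180 307.7674949859836 [ 0.59369791 -0.04575874  0.20980981] [357. 243.] [319. 218.]
252 19.767494985983603 [ 0.5505745  -0.10511302  0.23116973] [326. 240.] [345. 235.]
324 91.7674949859836 [ 0.52530807 -0.13988927  0.16799516] [307. 265.] [357. 248.]
[335.92968059 263.5732294 ] [324.46453098 246.71311154]
```

```bash
cat >> h.py <<'E'
from scipy.spatial.transform import Rotation as Ro
def Rt(T,s):
    z=-np.cos(T)*np.array([0,0,1])-np.sin(T)*ax; y=s*ay; return Ro.from_matrix(np.c_[np.cross(y,z),y,z])
def cur():
    s=telemetry.sense(); q=s['tool_rot']; return s,np.array(s['ee_pos']),Ro.from_quat([q[1],q[2],q[3],q[0]])
def loc(X,L,h): return A+X*ax+L*ay+np.array([0,0,h])   # tip: in front, lateral, above axle
def where():
    s,p,R=cur(); d=p-A; return np.round([d@ax,d@ay,d[2]],4), np.round(s['wrist_force'],1), s['time_s']
E
python3 - <<'E'
from h import *
s,p,R=cur(); print(where(),R.as_matrix().round(3))
for sg in(1,-1):
    T=Rt(np.radians(16),sg); print(sg,(R.inv()*T).as_rotvec())
    print('after-rot tool-frame shift to hover', T.inv().apply(loc(.053,-.075,.16)-(p+[0,0,.2])), T.as_matrix().round(3))
print('top/gap',loc(.053,-.075,.16), 'lift in tool', R.inv().apply([0,0,.2]))
for n,(u,v) in dict(bottle=(437,220)).items(): print(n,onz('top',u,v,.13))
E
```

```text
(array([ 0.0965, -0.5587,  0.0516]), array([ 0. , -0.5,  0.6]), 0.1) [[-0.903 -0.43  -0.001]
 [-0.43   0.903  0.002]
 [ 0.     0.002 -1.   ]]
1 [-0.14804973  0.25068123  1.06592368]
after-rot tool-frame shift to hover [0.01657378 0.48367021 0.10000234] [[-0.778  0.588 -0.223]
 [ 0.565  0.809  0.162]
 [ 0.276  0.    -0.961]]
-1 [-0.28715328 -0.16958975 -2.05299928]
after-rot tool-frame shift to hover [-0.01657378 -0.48367021  0.10000234] [[ 0.778 -0.588 -0.223]
 [-0.565 -0.809  0.162]
 [-0.276  0.    -0.961]]
top/gap [ 0.51779401 -0.14682889  0.33      ] lift in tool [ 2.55154257e-05  3.99544165e-04 -1.99999599e-01]
bottle [ 0.59882522 -0.34677825  0.13      ]
```

>>> move_arm(steps=[0,0,-0.025,-0.0148,0.0251,0.1066,0,0,-0.025,-0.0148,0.0251,0.1066,0,0,-0.025,-0.0148,0.0251,0.1066,0,0,-0.025,-0.0148,0.0251,0.1066,0,0,-0.025,-0.0148,0.0251,0.1066,0,0,-0.025,-0.0148,0.0251,0.1066,0,0,-0.025,-0.0148,0.0251,0.1066,0,0,-0.025,-0.0148,0.0251,0.1066], claw=255, newtons=10)

```text
time_s: 0.77
ee_pos: [0.2877, -0.5706, 0.4222]
tool_rot: [-0.108, 0.206, 0.972, 0.035]
wrist_force: [0.1, -0.6, -0.1]
finger_gap: 0.478
gripper_force: 0.0
```

>>> move_arm(steps=[0,0,0,-0.0148,0.0251,0.1066,0,0,0,-0.0148,0.0251,0.1066,0,0.035,0,0,0,0,0,0.04,0,0,0,0,0,0.04,0,0,0,0,0,0.04,0,0,0,0,0,0.04,0,0,0,0,0,0.04,0,0,0,0])

```text
time_s: 1.43
ee_pos: [0.4265, -0.3792, 0.4204]
tool_rot: [-0.132, 0.306, 0.942, 0.043]
wrist_force: [1.1, -0.8, 0.2]
finger_gap: 0.008
gripper_force: 0.0
```

```bash
cat >> h.py <<'E'
def todo(X,L,h,T=16):
    s,p,R=cur(); G=Rt(np.radians(T),1); print(where(), 'gap',round(s['finger_gap'],3),'shift',G.inv().apply(loc(X,L,h)-p).round(4),'rot',(R.inv()*G).as_rotvec().round(3))
E
python3 -c "
from h import *
todo(.053,-.075,.16)"
```

```text
(array([ 0.1157, -0.3166,  0.2504]), array([ 1.1, -0.8,  0.2]), 1.4333) gap 0.008 shift [0.0354 0.2416 0.1042] rot [-0.001  0.001 -0.   ]
```

>>> move_arm(steps=[0.005,0.04,0,0,0,0,0.005,0.04,0,0,0,0,0.005,0.04,0.01,0,0,0,0.005,0.04,0.01,0,0,0,0.005,0.04,0.01,0,0,0,0.005,0.02,0.01,0,0,0,0,0,0.01,0,0,0,0,0,0,0,0,0])

```text
time_s: 2.1
ee_pos: [0.5203, -0.1759, 0.3786]
tool_rot: [-0.134, 0.305, 0.942, 0.042]
wrist_force: [0.3, -0.2, -0.9]
finger_gap: 0.007
gripper_force: 0.0
```

```bash
python3 -c "
from h import *
todo(.053,-.075,.16)
a=snap('scene','scene1.png');b=snap('top','top1.png'); print(q_of(a))
s=lambda x:cv2.resize(x,None,fx=2.5,fy=2.5,interpolation=cv2.INTER_CUBIC)[:,:,::-1]
cv2.imwrite('pics/c1.png',np.hstack([s(a[130:330,240:400]),s(b[130:330,270:430])]))
s,p,R=cur(); print(proj('scene',p),proj('top',p))"
```

```text
(array([ 0.0721, -0.0971,  0.2086]), array([ 0.3, -0.2, -0.9]), 2.1) gap 0.007 shift [0.005  0.0221 0.052 ] rot [-0.003 -0.003  0.002]
[(np.float64(127.53154883376915), np.float64(0.10885342201931697), np.int32(38))]
[290.74362621 190.78894837] [384.66436126 242.90505827]
```

View pics/c1.png

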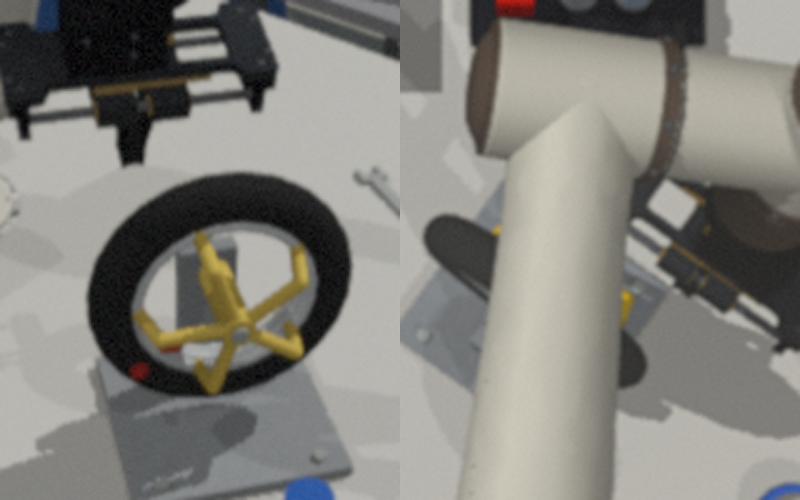

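>>> move_arm(steps=[0.002,0.01,0.026,0,0,0,0.003,0.01,0.026,0,0,0,-0.007,0,0.023,0,0,0,-0.007,0,0.023,0,0,0,-0.006,0,0.023,0,0,0,0,0,0,0,0,0,0,0,0,0,0,0,0,0,0,0,0,0])

```text
time_s: 2.87
ee_pos: [0.518, -0.152, 0.2621]
tool_rot: [-0.13, 0.307, 0.942, 0.042]
wrist_force: [-0.3, 0.8, 0.7]
finger_gap: 0.002
gripper_force: 0.0
```

```bash
python3 -c "
from h import *
todo(.053,-.075,.04)"
```

```text
(array([ 0.0562, -0.0791,  0.0921]), array([-0.3,  0.8,  0.7]), 2.8667) gap 0.002 shift [-0.0113  0.0041  0.051 ] rot [-0.     0.005 -0.001]
```

>>> move_arm(steps=[-0.003,0,0.014,0,0,0,-0.003,0,0.013,0,0,0,-0.003,0,0.012,0,0,0,-0.002,0,0.01,0,0,0,0,0.004,0,0,0,0,0,0,0,0,0,0,0,0,0,0,0,0,0,0,0,0,0,0])

```text
time_s: 3.53
ee_pos: [0.5179, -0.1462, 0.2113]
tool_rot: [-0.131, 0.306, 0.942, 0.042]
wrist_force: [-0.1, 0.5, -0.2]
finger_gap: 0.002
gripper_force: 0.0
```

```bash
python3 -c "
from h import *
todo(.053,0.006,.04)
a=snap('scene','scene2.png'); print(q_of(a))
cv2.imwrite('pics/c2.png',cv2.resize(a[130:330,240:440],None,fx=2.5,fy=2.5,interpolation=cv2.INTER_CUBIC)[:,:,::-1])"
```

```text
(array([ 0.0527, -0.0744,  0.0413]), array([-0.1,  0.5, -0.2]), 3.5333) gap 0.002 shift [-0.0007  0.0804  0.0012] rot [-0.     0.004  0.   ]
[(np.float64(127.61932756965227), np.float64(0.10904834990569057), np.int32(36))]
```

View pics/c2.png

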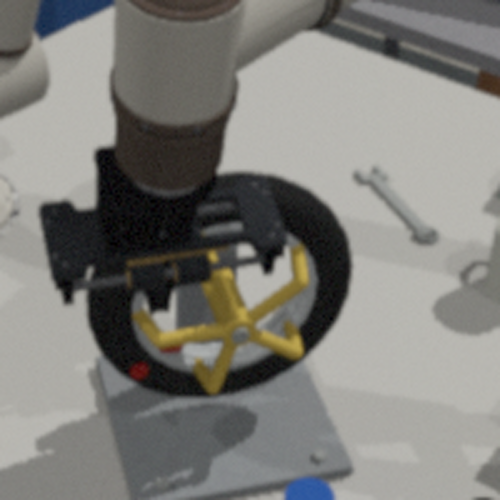

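>>> move_arm(steps=[0,0.01,0,0,0,0,0,0.007,0,0,0,0,0,0.007,0,0,0,0,0,0.007,0,0,0,0,0,0.007,0,0,0,0,0,0.007,0,0,0,0,0,0.007,0,0,0,0,0,0,0,0,0,0])

```text
time_s: 4.25
ee_pos: [0.5487, -0.1026, 0.2098]
tool_rot: [-0.132, 0.306, 0.942, 0.043]
wrist_force: [0.9, -0.0, -0.2]
finger_gap: 0.007
gripper_force: 0.0
```

```bash
python3 -c "
from h import *
todo(.053,0.006,.04)
a=snap('scene','scene3.png'); print(q_of(a))"
```

```text
(array([ 0.052 , -0.0211,  0.0398]), array([ 0.9, -0. , -0.2]), 4.25) gap 0.007 shift [-0.0009  0.0271 -0.0005] rot [-0.     0.002  0.001]
[(np.float64(106.82635482933723), np.float64(0.06885706148158513), np.int32(21)), (np.float64(108.40760430144452), np.float64(0.10813312404029067), np.int32(39))]
```

>>> move_arm(steps=[0,0.005,0,0,0,0,0,0.005,0,0,0,0,0,0.005,0,0,0,0,0,0.005,0,0,0,0,0,0.004,0,0,0,0,0,0.003,0,0,0,0,0,0,0,0,0,0,0,0,0,0,0,0])

```text
time_s: 4.97
ee_pos: [0.5641, -0.0815, 0.2101]
tool_rot: [-0.131, 0.306, 0.942, 0.043]
wrist_force: [0.2, -0.4, -0.3]
finger_gap: 0.009
gripper_force: 0.0
```

```bash
python3 -c "
from h import *
todo(.053,-.08,.1)
a=snap('scene','scene4.png'); print(q_of(a))"
```

```text
(array([0.0521, 0.0051, 0.0401]), array([ 0.2, -0.4, -0.3]), 4.9667) gap 0.009 shift [ 0.0156 -0.0851 -0.0579] rot [0.    0.002 0.   ]
[(np.float64(78.88176110084834), np.float64(0.10668708776407851), np.int32(46)), (np.float64(77.77140666898015), np.float64(0.06813481182183179), np.int32(24))]
```

>>> move_arm(steps=[0,0.004,0,0,0,0,0,0.004,0,0,0,0,0,0,0,0,0,0,0,-0.004,0,0,0,0,0.004,0,-0.014,0,0,0,0.006,0,-0.02,0,0,0,0.006,0,-0.022,0,0,0,0.002,0,-0.006,0,0,0])

```text
time_s: 5.68
ee_pos: [0.5672, -0.079, 0.2784]
tool_rot: [-0.128, 0.306, 0.942, 0.043]
wrist_force: [0.8, -0.8, 2.0]
finger_gap: 0.008
gripper_force: 0.0
```

```bash
python3 -c "
from h import *
todo(.053,-.085,.1)
a=snap('scene','scene5.png'); print(q_of(a))"
```

```text
(array([0.0531, 0.0089, 0.1084]), array([ 0.8, -0.8,  2. ]), 5.6833) gap 0.008 shift [-0.0022 -0.0939  0.0081] rot [0.002 0.008 0.001]
[(np.float64(69.49594409172127), np.float64(0.10635418948981334), np.int32(47)), (np.float64(68.6453380680262), np.float64(0.06792925489317583), np.int32(26))]
```

>>> move_arm(steps=[0,-0.025,0,0,0,0,0,-0.025,0,0,0,0,0,-0.024,0,0,0,0,0,-0.02,0,0,0,0,0,0,0,0,0,0,-0.005,0,0.018,0,0,0,-0.005,0,0.018,0,0,0,0,0,0,0,0,0])

```text
time_s: 6.4
ee_pos: [0.5083, -0.1534, 0.2331]
tool_rot: [-0.136, 0.306, 0.941, 0.043]
wrist_force: [-1.2, 0.5, -0.4]
finger_gap: 0.008
gripper_force: 0.0
```

```bash
python3 -c "
from h import *
todo(.053,-.085,.04)
a=snap('scene','scene6.png'); print(q_of(a))"
```

```text
(array([ 0.0491, -0.0859,  0.0631]), array([-1.2,  0.5, -0.4]), 6.4) gap 0.008 shift [-0.0101  0.0009  0.0212] rot [-0.003 -0.006 -0.002]
[(np.float64(69.48363954519633), np.float64(0.1065596871907774), np.int32(46)), (np.float64(69.04555416765801), np.float64(0.06611915367735695), np.int32(22))]
```

>>> move_arm(steps=[-0.005,0,0.011,0,0,0,-0.005,0,0.01,0,0,0,0,0.01,0,0,0,0,0,0.008,0,0,0,0,0,0.007,0,0,0,0,0,0.007,0,0,0,0,0,0.007,0,0,0,0,0,0.007,0,0,0,0])

```text
time_s: 7.12
ee_pos: [0.541, -0.1194, 0.2153]
tool_rot: [-0.131, 0.306, 0.942, 0.042]
wrist_force: [-1.2, -1.6, 3.4]
finger_gap: 0.008
gripper_force: 1.2
```

```bash
python3 -c "
from h import *
todo(.053,.009,.04)
a=snap('scene','scene7.png'); print(q_of(a))"
```

```text
(array([ 0.0557, -0.0392,  0.0453]), array([-1.2, -1.6,  3.4]), 7.1167) gap 0.008 shift [0.0011 0.0482 0.0058] rot [-0.001  0.003  0.   ]
[(np.float64(53.24804913772292), np.float64(0.10418037597731745), np.int32(23)), (np.float64(56.034167666598066), np.float64(0.06442476347271933), np.int32(10))]
```

>>> move_arm(steps=[0,0.006,0,0,0,0,0,0.006,0.001,0,0,0,0,0.006,0.001,0,0,0,0,0.006,0.001,0,0,0,0,0.006,0,0,0,0,0,0.005,0,0,0,0,0,0,0,0,0,0,0,0,0,0,0,0])

```text
time_s: 7.83
ee_pos: [0.5606, -0.0901, 0.211]
tool_rot: [-0.132, 0.306, 0.942, 0.043]
wrist_force: [0.6, 0.3, -0.6]
finger_gap: 0.008
gripper_force: 0.0
```

```bash
python3 -c "
from h import *
todo(.053,.009,.04)
a=snap('scene','scene8.png'); print(q_of(a))"
```

```text
(array([ 0.0543, -0.0039,  0.041 ]), array([ 0.6,  0.3, -0.6]), 7.8333) gap 0.008 shift [0.001  0.0129 0.0013] rot [-0.     0.001  0.   ]
[]
```

>>> move_arm(steps=[0,0.004,0,0,0,0,0,0.004,0,0,0,0,0,0.004,0,0,0,0,0,0,0,0,0,0,0,-0.006,0,0,0,0,0.006,0,-0.02,0,0,0,0.011,0,-0.038,0,0,0,0.011,0,-0.038,0,0,0])

```text
time_s: 8.55
ee_pos: [0.5626, -0.0856, 0.3115]
tool_rot: [-0.133, 0.306, 0.942, 0.042]
wrist_force: [1.8, -0.2, 1.0]
finger_gap: 0.004
gripper_force: 0.0
```

>>> move_arm(steps=[0.01,0,-0.038,0,0,0,0.01,0,-0.038,0,0,0,0.01,-0.02,-0.03,0,0,0,0,-0.03,0,0,0,0,0,-0.03,0,0,0,0,0,-0.03,0,0,0,0,0,-0.03,0,0,0,0,0,0,0,0,0,0])

```text
time_s: 9.22
ee_pos: [0.4786, -0.2019, 0.4231]
tool_rot: [-0.131, 0.308, 0.941, 0.042]
wrist_force: [-0.9, 0.4, 0.9]
finger_gap: 0.004
gripper_force: 0.0
```

```bash
python3 -c "
from h import *
todo(.053,.009,.04)
a=snap('scene','scene9.png');b=snap('top','top9.png'); print(q_of(a))
s=lambda x:cv2.resize(x,None,fx=2.5,fy=2.5,interpolation=cv2.INTER_CUBIC)[:,:,::-1]
cv2.imwrite('pics/c9.png',np.hstack([s(a[130:330,240:400]),s(b[130:330,250:410])]))"
```

```text
(array([ 0.0537, -0.1426,  0.2531]), array([-0.9,  0.4,  0.9]), 9.2167) gap 0.004 shift [-0.0581  0.1516  0.205 ] rot [-0.     0.003 -0.004]
[(np.float64(2.490218517709694), np.float64(0.10615366085777214), np.int32(51)), (np.float64(3.1516571867120895), np.float64(0.06645988931922267), np.int32(41))]
```

View pics/c9.png

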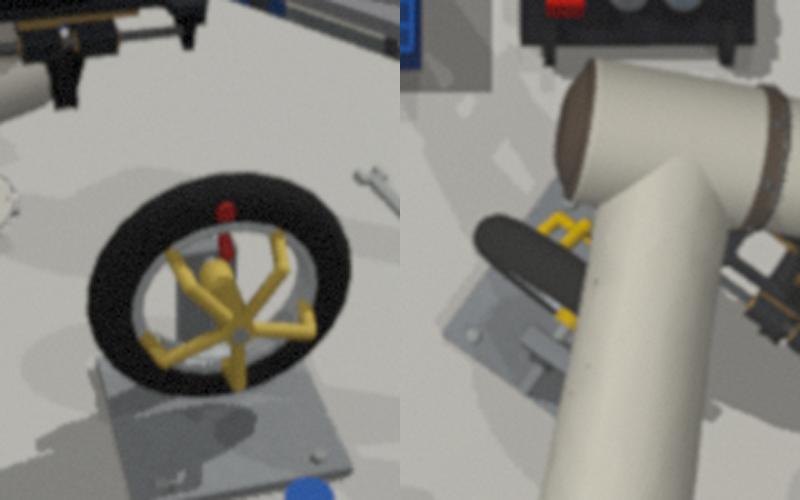

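The valve is up: the red dot is at about (330,214) and the cap at about (330,228) in the scene view, so q is about 2–3°. The stand hasn't moved and the arm is clear, so I'm handing in.

```bash
python3 -c "
from h import *
print(finish_job())"
```

```text
the job is handed in; nothing more can be done
None
```

The job is handed in: the valve measured about 3° from straight up (8° allowed), after pushes on two spokes. The stand looked unmoved and the arm was clear at about 9 s, but no verdict came back.

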